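# Centre the gas canister on the balance pan and tare

## Robot

A 6-joint arm with a two-finger parallel gripper is mounted at the origin on the work surface. World frame = base frame: x ahead of the robot, y to its left, z up, the work surface at z = 0. Lengths are in mm, angles in rad, forces in N, time in s.
With the tool pointing down it reaches from about 375 to 750 mm from the base axis. Payload 9 kg.
Tool frame: the origin (TCP) lies midway between the tips of the shut fingers; the grasp point (between the pads) lies 19 mm behind it; x points along the fingers, z is the direction in which the jaws open and shut, and the axes are right-handed (so a half turn about x gives the same grasp; the last joint's range is limited). The gripper opens to 85 mm and grips with 20 to 120 N. Pads are 22 mm wide; open, the fingers measure 114 mm over their backs; the gripper's body (76 mm by 85 mm) begins 54 mm behind the grasp point. The pads swing forward as they close: fully open they stand 13 mm farther back than shut.
Start: joints at [-1.344, 0.104, 0.097, 1.564, 0, 1.353], TCP at [258.18, -541.645, 231.331] pointing down, gripper open.
Joint ranges: [-2.99, 2.99], [-0.84, 1.86], [-1.1, 1.16], [-1.84, 2.11], [-1.51, 1.56], [-3.14, 3.14]. Speed limits (rad/s): [2.22, 2.22, 2.57, 3.14, 3.14, 3.14].

## Interface

Orientations are given as a rotation vector (axis times angle).
In Python, from rig import robot gives the robot as it stands.
- The arm moves only by the tool drive_tool, never from a script. Its argument "targets" is a list of rows, each a list of 7 numbers: the opening in per cent of the stroke, from 0 (shut) to 100 (fully open), then the shift along the tool's x, y, z in cm, then the turn, a rotation vector about the tool's x, y, z in units of 8 degrees (1.0 is 8 degrees). In form: [[fingers, tx, ty, tz, wx, wy, wz], ...]. A call has 1 to 8 rows; each row shifts and turns the pose as measured when the row begins, along the tool's axes as they then stand; what a row does not reach is not made up. A row lasts 1/8 s, in which the tool goes at most 62.5 mm and 10.7 degrees, less where a joint would pass 70% of its speed; a pose out of reach is approached as far as the arm can. A call is refused whole if a number of a shift passes 6.25 or a number of a turn 1, either way. A call with a gripper value outside its range is refused whole. The fingers move at their own pace and stop on an object; the grip force is fixed at half the most. Time passes only in rows, so rows that do not move let the fingers close. It gives the time, the measured TCP pose, the force and the opening at its end, in the units of the state.
- robot.observe(): the state, without advancing time (a new reading comes with each control period).
- robot.read_camera(name): name is "scene" or "top" or "wrist"; returns the picture (420x560x3 uint8, red, green, blue); there is no depth.
- robot.camera_info(name): a dict with "vfov" (degrees; the focal length in pixels is half the picture's height over the tangent of half this angle, whatever the lens; pixels are square), "cx", "cy" (the principal point, pixels), "camera_from_world" (4x4, takes a point from world to camera coordinates). Camera axes: x right, y down, z forward; pixel columns grow to the right and rows downward; lengths in mm; the calibration is good to about 2 mm. A picture is of the moment at which its call begins: read the wrist's pose just before it. camera_info takes no time and is no camera call; for the wrist camera it gives the pose at the moment of the call.
- robot.finish_job(): hands the job in, once; it reports no verdict.
Trained networks look in the newest picture that a camera, given by its name, has taken for a name from the list of things; names that differ only in an ending like _2 or _b are one class to them, and where a whole thing is asked for, a point or a joint stands for the part that bears it (a point fixed in the world has none). Each returns a list of dicts, best first, with "p" (0 to 1); they miss things now and then, are a little off and sometimes report something else, mostly with a low value. They report only what shows in the picture. A call takes as long as a camera call.
- robot.find_in(camera, name): "centre" ([x, y, z] in mm, in world coordinates, good to about 4 mm: the middle of the surface that is visible of it).
- robot.pinpoint(camera, name): "centre" ([x, y, z] in mm, in world coordinates, good to about 4 mm: a listed point, or the origin of a listed thing).
The state is a dict: "clock": time; "q": joint angles; "qvel": joint speeds; "joint_torque": joint torques, N m; "tool_pos": TCP position; "eef_rot": TCP orientation; "force": force on the tool from outside, world axes, zero at the start; "wrist_torque": the same for the moment, N m; "opening": finger opening in mm.
Only numpy, scipy, OpenCV 4.12 (cv2) and the standard library are available. Lean on these libraries where they do the work, as an engineer would, in place of code of your own. Each camera call takes 0.05 s, during which the arm holds its last target. There are 200 camera calls.

## Task

With light fingertip taps low on its blue belly, nudge the wobbly little gas canister until it stands upright and wholly inside the dark ring in the middle of the balance's round pan; never grip it, lift it, tip it or knock it off. Once it stands centred, press the blue tare key on the balance all the way down with a fingertip, let it come up again and leave your hands clear. Do not disturb the bottle, the jar or the spanner.

Things in the scene. Friction and masses are not known exactly. Their poses are not given: they have to be found in the camera images.
- canister: small gas canister, 160 to 250 g, loose on the balance pan, 62 mm high, round about its z axis (up). Origin: centre of its underside. From below: steel foot 25 mm across (up to 6 mm), blue belly 36 mm across (6 to 24 mm up, white label band), shoulder narrowing to a brass stem 12 mm across (40 to 52 mm), red cap 24 mm across (52 to 62 mm). Starts 20 to 31 mm off the pan's middle, in any direction.
- canister_belly (a point): point on the canister's axis at mid-belly, 15 mm above its underside. Pushed at this height with a vertical finger it slides (resistance 1 to 2 N); pushed on its red cap it topples, as it is top-heavy on its narrow foot. A push of more than 12 N counts as rough or as gripping.
- pan_middle (a point): the middle of the pan's top face, 66 mm above the bench. The pan is a flat rimless aluminium disc 96 mm across, 7 mm thick, its top 18 mm above the housing; it does not move. The dark ring printed on it is 50 mm across inside, 56 outside, so the 36 mm belly, centred, has 7 mm to spare all round. z is up; its x and y axes point anywhere.
- balance: white balance, fixed to the bench: housing 240 (x) by 190 (y) by 48 mm high. Origin: centre of its underside. The pan's middle lies 45 mm along its +x; the display and the tare key lie in its -x part, towards the robot.
- tare_top (a point): centre of the top face of the blue tare key, a round push key 28 mm across in a black housing, on top of the balance, pressed straight down. It lies 135 mm from the pan's middle.
- tare (a joint): travel of the tare key: 0 up, 0.005 m fully down; a spring returns it, full travel takes 4 N; it counts as pressed beyond 0.0035 m.
- amber_bottle: bystander: amber bottle, 44 mm across, 85 mm high, loose on the bench. Origin: centre of its underside.
- ferrule_jar: bystander: pale translucent jar with white lid, 52 mm across, 55 mm high, loose on the bench. Origin: centre of its underside.
- spanner: bystander: steel spanner 150 mm long, lying flat on the bench along its x. Origin: about the middle of its length, on its underside.

How it is judged:
By the outcome, as a careful person would: the job done as asked, in the order asked, and still so for the second after the job is handed in, with the robot touching nothing.
It also fails if it takes over 51 s, if anything falls off the work surface, if the arm or the gripper's body presses on something with over 40 N, if the wrist force passes 120 N, or if a joint passes its speed limit or range.

## Working session

There is one attempt and no reset: what is moved stays moved. The work goes in short steps, Python scripts to look and compute and a tool call to move; the robot and the scene stay as the last step left them, time stands still between calls to the robot, and variables do not carry over. Pictures are saved under pics/ and viewed, about 8 in all and at most 12, crops included, and the job is handed in when it is done.

Besides the shell and the picture viewer there is one more tool, called after "Request:" as a command line: name --pt "numbers of a row" for each row, then --argument value for the rest. drive_tool: Moves the arm, as the interface text tells. Its arguments: {"type":"object","properties":{"targets":{"type":"array","items":{"type":"array","items":{"type":"number"}}}},"required":["targets"]}

```bash
mkdir -p pics; cat > h.py <<'E'
from rig import robot
import numpy as np, cv2
from scipy.spatial.transform import Rotation as R
def proj(cam,p):
    i=robot.camera_info(cam);T=np.array(i['camera_from_world']);c=T[:3,:3]@np.array(p,float)+T[:3,3]
    f=210/np.tan(np.radians(i['vfov'])/2);return [i['cx']+f*c[0]/c[2],i['cy']+f*c[1]/c[2]]
def unproj(cam,u,v,z):
    i=robot.camera_info(cam);T=np.array(i['camera_from_world']);f=210/np.tan(np.radians(i['vfov'])/2)
    d=T[:3,:3].T@np.array([(u-i['cx'])/f,(v-i['cy'])/f,1]);o=-T[:3,:3].T@T[:3,3]
    return o+d*(z-o[2])/d[2]
def shot(cam,name):
    im=robot.read_camera(cam);cv2.imwrite('pics/'+name,im[:,:,::-1]);return im
E
python3 - <<'E'
from h import *
s=robot.observe();print(s['clock'],s['tool_pos'],R.from_rotvec(s['eef_rot']).as_matrix().round(3).tolist(),s['opening'])
a=shot('top','t1.png');b=shot('scene','s1.png')
for c in('top','scene'):
    for n in('canister','canister_belly','pan_middle','balance','tare_top','amber_bottle','ferrule_jar','spanner'):
        r=robot.pinpoint(c,n);print(c,n,[(np.round(x['centre'],0).tolist(),round(x['p'],2)) for x in r[:2]])
print(robot.observe()['clock'])
E
```

```text
0.0 [ 258.08500199 -541.29365336  230.52263116] [[-0.0, 0.903, 0.43], [0.001, 0.43, -0.903], [-1.0, 0.0, -0.001]] 85.41866157856406
top canister [([599.0, 86.0, 67.0], 0.85)]
top canister_belly [([600.0, 83.0, 84.0], 0.6)]
top pan_middle [([612.0, 67.0, 63.0], 0.98), ([495.0, -7.0, 66.0], 0.29)]
top balance [([567.0, 60.0, 0.0], 0.74)]
top tare_top [([497.0, -7.0, 66.0], 0.67)]
top amber_bottle [([627.0, -131.0, -0.0], 0.82)]
top ferrule_jar [([488.0, 204.0, -3.0], 0.76)]
top spanner [([733.0, 90.0, 3.0], 0.97)]
scene canister [([600.0, 91.0, 66.0], 0.72), ([486.0, 206.0, -2.0], 0.44)]
scene canister_belly [([597.0, 86.0, 80.0], 0.83)]
scene pan_middle [([568.0, 60.0, -4.0], 0.64), ([609.0, 65.0, 68.0], 0.57)]
scene balance []
scene tare_top [([493.0, -10.0, 68.0], 0.59)]
scene amber_bottle [([629.0, -124.0, -1.0], 0.88), ([491.0, -9.0, 70.0], 0.71)]
scene ferrule_jar []
scene spanner [([740.0, 86.0, 0.0], 0.59)]
0.9
```

View pics/t1.png

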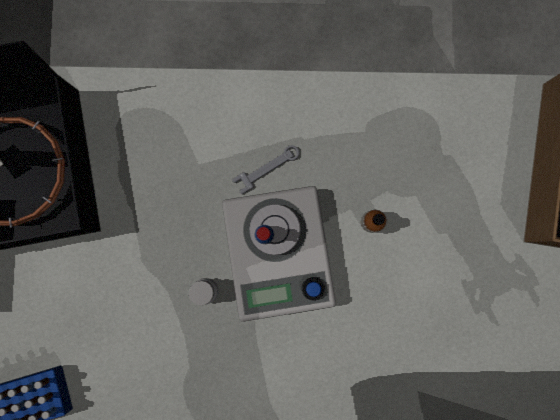

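View pics/s1.png

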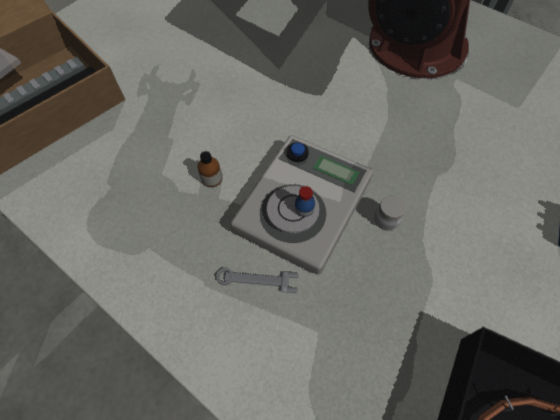

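Top view: the canister's red cap is at about (264,234), left of the ring centre at about (275,229). The key is at (313,288) and the bottle at (375,221). Scene view agrees. The canister is near (600,87) and the pan middle near (611,66). The push direction nearly matches the tool's +z, so I'll go behind the canister.

Request:
drive_tool --pt "0 0 4.4 -3.5 0 0 0" --pt "0 0 4.4 -3.5 0 0 0" --pt "0 0 4.4 -3.5 0 0 0" --pt "0 0 4.4 -3.5 0 0 0" --pt "0 0 4.4 -3.5 0 0 0" --pt "0 0 4.4 -3.5 0 0 0" --pt "0 0 4.4 -3.5 0 0 0" --pt "0 0 4.4 -3.5 0 0 0"

```text
clock: 1.9
tool_pos: [459.9, -128.9, 230.9]
eef_rot: [0.881, 1.382, -0.881]
force: [0.9, -0.3, 0.1]
opening: -0.0
```

Request:
drive_tool --pt "0 0 4.4 -3.7 0 0 0" --pt "0 0 4.4 -3.7 0 0 0" --pt "0 0 4.4 -3.7 0 0 0" --pt "0 0 4.4 -3.7 0 0 0" --pt "0 0 4.0 -3.7 0 0 0" --pt "0 0 0 0 0 0 0"

```text
clock: 2.65
tool_pos: [580.8, 143.1, 231.1]
eef_rot: [0.878, 1.38, -0.876]
force: [-0.3, -0.5, -0.6]
opening: -0.1
```

```bash
python3 - <<'E'
from h import *
s=robot.observe();print(s['clock'],s['tool_pos'],R.from_rotvec(s['eef_rot']).as_matrix().round(3).tolist())
shot('wrist','w1.png');t=shot('top','t2.png')
for c in('top','wrist'):
  for n in('canister','canister_belly','pan_middle','tare_top'):
    r=robot.pinpoint(c,n);print(c,n,[(np.round(x['centre'],1).tolist(),round(x['p'],2)) for x in r[:2]])
print(proj('wrist',[611,66,66]),proj('wrist',[600,87,66]),proj('wrist',[600,87,128]))
E
```

```text
2.65 [580.76976003 143.08529235 231.13556867] [[0.006, 0.904, 0.428], [-0.002, 0.428, -0.904], [-1.0, 0.004, 0.005]]
top canister [([596.4, 80.4, 62.9], 0.81)]
top canister_belly [([598.1, 81.8, 83.3], 0.66), ([596.6, 86.2, 62.0], 0.38)]
top pan_middle [([611.1, 67.8, 61.6], 0.64), ([485.6, 205.4, -2.3], 0.61)]
top tare_top [([496.0, -9.9, 64.9], 0.52), ([600.0, 82.3, 83.6], 0.15)]
wrist canister [([598.3, 83.9, 66.3], 0.64), ([596.7, 86.1, 82.6], 0.28)]
wrist canister_belly [([599.2, 88.5, 82.2], 0.67)]
wrist pan_middle [([609.3, 65.8, 65.7], 0.72)]
wrist tare_top [([495.7, -9.2, 65.3], 0.73)]
[np.float64(350.3674074656881), np.float64(197.02409684690355)] [np.float64(327.5376928614201), np.float64(198.05781265495855)] [np.float64(339.69064701394296), np.float64(217.15885946791695)]
```

View pics/w1.png

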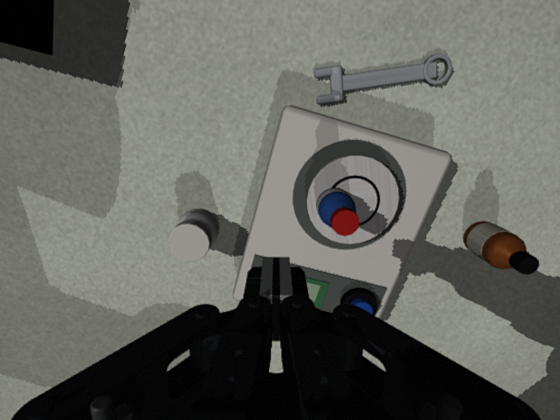

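Wrist view: the ring is centred near (354,201), the red cap is at (345,221) and the belly at about (336,207). I'll measure these precisely.

```bash
cat >> h.py <<'E'
def cap(cam,im,z=128):
    hsv=cv2.cvtColor(im,cv2.COLOR_RGB2HSV);m=(((hsv[...,0]<8)|(hsv[...,0]>172))&(hsv[...,1]>150)&(hsv[...,2]>60)).astype(np.uint8)
    n,l,st,c=cv2.connectedComponentsWithStats(m);
    p=proj(cam,[603,78,128]);
    i=min((i for i in range(1,n) if st[i,4]>25),key=lambda i:np.hypot(*(c[i]-p)));
    return c[i],st[i],unproj(cam,*c[i],z)
E
python3 - <<'E'
from h import *
w=cv2.imread('pics/w1.png')[:,:,::-1].copy();t=cv2.imread('pics/t2.png')[:,:,::-1].copy()
for c,im in(('wrist',w),('top',t)):
    print(c,[np.round(x,1) for x in cap(c,im,124)])
for n,p in(('ring',(354,201)),):print(unproj('wrist',*p,66))
# overlay model ring(r25,28) & pan r48 for centres; crop x4
def draw(im,cam,c,box,k):
    x,y,W,H=box;o=cv2.resize(im[y:y+H,x:x+W],None,fx=k,fy=k,interpolation=cv2.INTER_CUBIC)
    for r,col in((26.5,(0,255,0)),(48,(255,255,0))):
        pts=[proj(cam,[c[0]+r*np.cos(a),c[1]+r*np.sin(a),66]) for a in np.linspace(0,6.28,40)]
        for q in pts: cv2.circle(o,(int((q[0]-x+.5)*k),int((q[1]-y+.5)*k)),1,col,-1)
    return o
a=draw(w,'wrist',(611,66),(280,130,140,130),4);b=draw(t,'top',(611,66),(235,190,80,74),7)
H=max(a.shape[0],b.shape[0]);pad=lambda q:np.pad(q,((0,H-q.shape[0]),(0,0),(0,0)))
o=np.hstack([pad(a),pad(b)]);s=800/o.shape[1];o=cv2.resize(o,None,fx=s,fy=s,interpolation=cv2.INTER_AREA);cv2.imwrite('pics/o1.png',o[:,:,::-1]);print(o.shape)
E
```

```text
wrist [array([344.6, 221.8]), array([331, 209,  29,  27, 568], dtype=int32), array([597.2,  79.8, 124. ])]
top [array([262.9, 233.1]), array([257, 227,  13,  13, 136], dtype=int32), array([596.3,  85.4, 124. ])]
[608.85144774  60.45687131  66.        ]
(371, 800, 3)
```

View pics/o1.png

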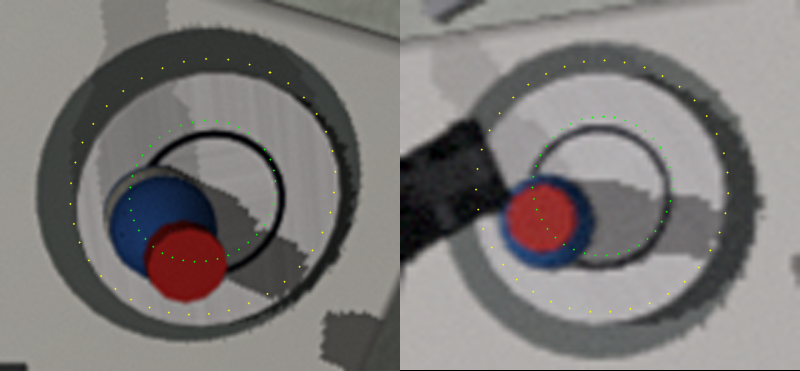

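```bash
python3 - <<'E'
from h import *
s=robot.observe();print(s['q'],s['clock']);M=R.from_rotvec(s['eef_rot']).as_matrix()
T=np.array(robot.camera_info('wrist')['camera_from_world']);o=-T[:3,:3].T@T[:3,3];print('cam in tool',M.T@(o-s['tool_pos']), 'fwd',M.T@T[2,:3])
E
```

```text
[ 0.01786767  0.08611381  0.07987178  1.55747852 -0.00292335  2.72283868] 3.15
cam in tool [-141.95343637   79.81157038    0.61083908] fwd [ 9.50809909e-01 -3.09774882e-01  1.96583534e-04]
```

Request:
drive_tool --pt "0 0.5 0 0 -1 0 0" --pt "0 0.5 0 0 -1 0 0" --pt "0 0.5 0 0 -1 0 0" --pt "0 0.5 0 0 -1 0 0" --pt "0 0.5 0 0 -1 0 0" --pt "0 0.5 0 0 -1 0 0" --pt "0 0.5 0 0 -1 0 0" --pt "0 0.5 0 0 -1 0 0"

```text
clock: 4.15
tool_pos: [581.1, 136.1, 192.4]
eef_rot: [-0.013, 1.561, 0.009]
force: [0.5, -0.1, -0.5]
opening: -0.0
```

Request:
drive_tool --pt "0 0.5 0 0 -1 0 0" --pt "0 0.5 0 0 -1 0 0" --pt "0 0.5 0 0 -1 0 0" --pt "0 0.5 0 0 -0.7 0 0" --pt "0 0 0 0 0 0 0"

```text
clock: 4.78
tool_pos: [581.0, 134.3, 171.9]
eef_rot: [-0.432, 1.52, 0.423]
force: [-0.4, -1.0, 0.7]
opening: 0.1
```

```bash
cat >> h.py <<'E'
def st():
    s=robot.observe();M=R.from_rotvec(s['eef_rot']).as_matrix();print('t',round(s['clock'],2),'tcp',np.round(s['tool_pos'],1),'F',np.round(s['force'],1));print('tool x,y,z rows',M.T.round(3).tolist());return np.array(s['tool_pos']),M
E
python3 - <<'E'
from h import *
p,M=st();print('cm to go',M.T@(np.array([577,119,130])-p)/10)
E
```

```text
t 4.78 tcp [581.  134.3 171.9] F [-0.4 -1.   0.7]
tool x,y,z rows [[0.009, -0.003, -1.0], [-0.519, 0.854, -0.007], [0.854, 0.519, 0.007]]
cm to go [ 4.18906631 -1.07085871 -1.15973501]
```

Request:
drive_tool --pt "0 2.5 0 -0.6 0 0 0" --pt "0 3.0 0 -0.6 0 0 0" --pt "0 2.5 0 0 0 0 0" --pt "0 1.3 0 0 0 0 0" --pt "0 0 0 0 0 0 0"

```text
clock: 5.4
tool_pos: [572.8, 126.8, 78.9]
eef_rot: [-0.423, 1.518, 0.412]
force: [0.5, -0.1, -0.5]
opening: -0.0
```

```bash
python3 - <<'E'
from h import *
p,M=st()
a=shot('wrist','w2.png');b=shot('top','t3.png')
k=4;print(np.round(cap('top',b,124)[2],1))
print(robot.pinpoint('wrist','canister_belly')[:1],robot.pinpoint('top','canister_belly')[:1])
o=np.hstack([cv2.resize(a,None,fx=.7,fy=.7,interpolation=cv2.INTER_AREA),cv2.resize(b[185:265,225:325],(392,294))]);cv2.imwrite('pics/o2.png',o[:,:,::-1])
E
```

```text
t 5.4 tcp [572.8 126.8  78.9] F [ 0.5 -0.1 -0.5]
tool x,y,z rows [[0.013, -0.003, -1.0], [-0.509, 0.861, -0.009], [0.861, 0.509, 0.01]]
[596.2  85.5 124. ]
[{'centre': [601.0, 86.4, 84.0], 'p': 0.82}] [{'centre': [599.1, 82.4, 81.0], 'p': 0.86}]
```

View pics/o2.png

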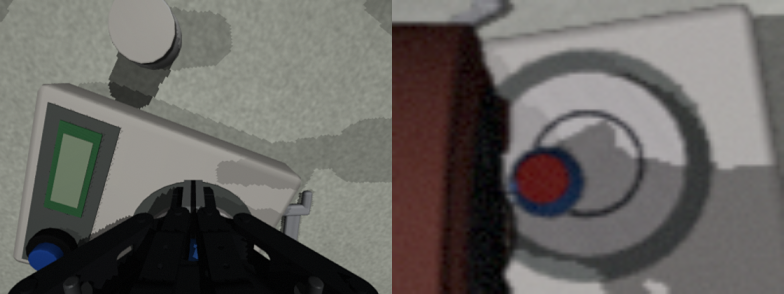

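Wrist view: the fingers line up in front of the canister. Top view: the cap is left of and below the ring centre, at crop (547,179) against (590,163), and the arm's lane is clear. I'll approach and push gently along -y.

Request:
drive_tool --pt "0 0.3 -0.7 0 0 0 0" --pt "0 0 -0.5 0 0 0 0" --pt "0 0 -0.3 0 0 0 0" --pt "0 0 -0.3 0 0 0 0" --pt "0 0 -0.3 0 0 0 0" --pt "0 0 -0.3 0 0 0 0" --pt "0 0 0 0 0 0 0"

```text
clock: 6.48
tool_pos: [588.0, 104.9, 79.3]
eef_rot: [-0.423, 1.513, 0.412]
force: [-0.5, 0.8, 0.3]
opening: -0.1
```

```bash
cat >> h.py <<'E'
def rel():
    p,M=st();im=robot.read_camera('top');c=cap('top',im,124);r=unproj('top',275.4,229.3,66)
    d=(r-c[2])[:2];print('cap px',c[0].round(1),c[1],'cap',c[2].round(1),'ring',r.round(1),'to go world',d.round(1),'tool y,z mm',(M[:2,1:].T@d).round(1));return im
E
python3 - <<'E'
from h import *
rel()
E
```

```text
t 6.47 tcp [588.  104.9  79.3] F [-0.5  0.8  0.3]
tool x,y,z rows [[0.018, -0.002, -1.0], [-0.509, 0.861, -0.011], [0.86, 0.509, 0.014]]Traceback (most recent call last):
  File "<stdin>", line 2, in <module>
  File "h.py", line 22, in rel
    p,M=st();im=robot.read_camera('top');c=cap('top',im,124);r=unproj('top',275.4,229.3,66)
                                           ~~~^^^^^^^^^^^^^^
  File "h.py", line 17, in cap
    i=min((i for i in range(1,n) if st[i,4]>25),key=lambda i:np.hypot(*(c[i]-p)));
ValueError: min() iterable argument is empty
```

```bash
python3 - <<'E'
from h import *
b=robot.read_camera('top');a=shot('scene','s2.png');o0=cv2.imread('pics/s1.png')[:,:,::-1].copy()
for im in(o0,a):
    c=cap('scene',im,126);print(c[0].round(1),c[1],c[2].round(1))
print(robot.pinpoint('scene','canister_belly')[:1])
f=lambda q:cv2.resize(q[165:255,235:335],(400,360),interpolation=cv2.INTER_CUBIC)
cv2.imwrite('pics/o3.png',np.hstack([f(o0),f(a)])[:,:,::-1])
E
```

```text
[305.7 192.7] [300 187  13  13 128] [598.5  85.4 126. ]
[301.2 191.6] [296 187  12  10  99] [601.4  78.1 126. ]
[{'centre': [600.3, 74.9, 82.1], 'p': 0.8}]
```

View pics/o3.png

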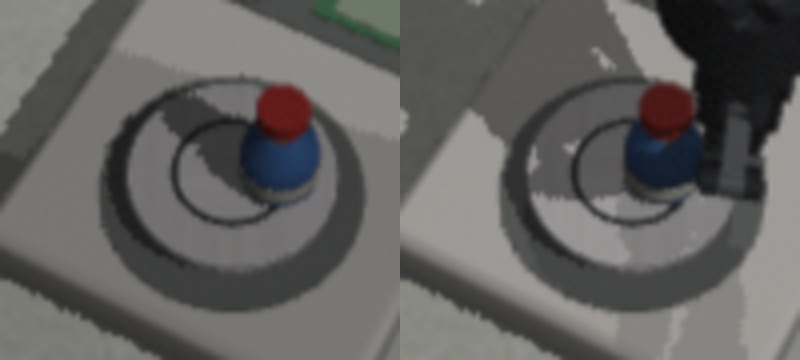

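The scene view (left before, right now) shows the canister upright and moved about 8 mm. The finger touches its belly and not the cap. The belly is at x≈664 against the ring centre at about 632, so roughly 14 mm remain.

Request:
drive_tool --pt "0 0.2 -0.25 0 0 0 0" --pt "0 0.1 -0.25 0 0 0 0" --pt "0 0 -0.25 0 0 0 0" --pt "0 0 -0.25 0 0 0 0" --pt "0 0 0 0 0 0 0"

```text
clock: 7.3
tool_pos: [593.3, 96.3, 76.3]
eef_rot: [-0.423, 1.513, 0.413]
force: [-0.4, 0.7, 0.0]
opening: -0.2
```

```bash
cat >> h.py <<'E'
def rels(im,ring=(292.8,207.8)):
    c=cap('scene',im,124);r=unproj('scene',*ring,66);d=(r-c[2])[:2]
    M=R.from_rotvec(robot.observe()['eef_rot']).as_matrix()
    print(c[0].round(1),c[1],'cap',c[2].round(1),'ring',r.round(1),'to go',d.round(1),'tool y,z',(M[:2,1:].T@d).round(1))
E
python3 - <<'E'
from h import *
st();rels(cv2.imread('pics/s1.png')[:,:,::-1].copy())
a=shot('scene','s3.png');rels(a)
E
```

```text
t 7.3 tcp [593.3  96.3  76.3] F [-0.4  0.7  0. ]
tool x,y,z rows [[0.018, -0.002, -1.0], [-0.51, 0.86, -0.011], [0.86, 0.51, 0.015]]
[305.7 192.7] [300 187  13  13 128] cap [597.5  84.7 124. ] ring [608.   66.2  66. ] to go [ 10.6 -18.5] tool y,z [-21.3  -0.4]
[295.5 190.7] [290 186  12  10 104] cap [604.9  68.8 124. ] ring [608.   66.2  66. ] to go [ 3.1 -2.5] tool y,z [-3.8  1.4]
```

Request:
drive_tool --pt "0 0 -0.2 0 0 0 0" --pt "0 0 -0.15 0 0 0 0" --pt "0 0 0 0 0 0 0" --pt "0 0 0.5 0 0 0 0" --pt "0 0 1.5 0 0 0 0" --pt "0 0 2.5 0 0 0 0" --pt "0 -3 3 0 0 0 0" --pt "0 -6 2 0 0 0 0"

```text
clock: 8.35
tool_pos: [539.3, 178.3, 161.6]
eef_rot: [-0.422, 1.522, 0.413]
force: [1.3, 1.0, -0.3]
opening: 0.1
```

Request:
drive_tool --pt "0 -5 2 0 0 0 0" --pt "0 -3 2 0 0 0 0" --pt "0 0 0 0 0 0 0"

```text
clock: 8.72
tool_pos: [516.4, 217.7, 249.1]
eef_rot: [-0.425, 1.514, 0.415]
force: [0.6, 0.8, -0.2]
opening: -0.3
```

```bash
python3 - <<'E'
from h import *
b=rel();a=shot('scene','s4.png');rels(a)
for c in('scene','top'):
  for n in('canister','pan_middle'): print(c,n,[np.round(x['centre'],1).tolist() for x in robot.pinpoint(c,n)[:1]])
f=lambda q,y,x:cv2.resize(q[y:y+90,x:x+100],(400,360),interpolation=cv2.INTER_CUBIC)
cv2.imwrite('pics/o4.png',np.hstack([f(a,165,235),f(b,185,225)])[:,:,::-1])
E
```

```text
t 8.72 tcp [516.4 217.7 249.1] F [ 0.6  0.8 -0.2]
tool x,y,z rows [[0.016, -0.002, -1.0], [-0.511, 0.859, -0.01], [0.859, 0.512, 0.013]]
cap px [273.1 227.2] [267 221  13  13 135] cap [607.   67.7 124. ] ring [606.   65.1  66. ] to go world [-1.  -2.6] tool y,z mm [-1.7 -2.1]
[293.3 191.4] [287 185  13  14 130] cap [608.5  66.7 124. ] ring [608.   66.2  66. ] to go [-0.5 -0.5] tool y,z [-0.2 -0.6]
scene canister [[611.8, 68.7, 65.5]]
scene pan_middle [[610.7, 63.2, 68.1]]
top canister [[609.0, 65.5, 62.9]]
top pan_middle [[610.0, 67.8, 62.1]]
```

View pics/o4.png

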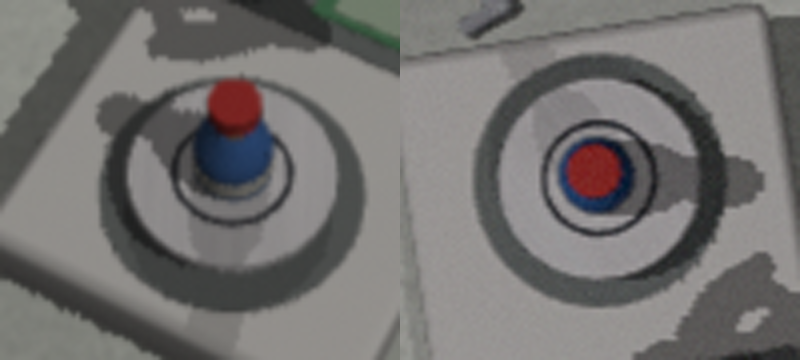

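The canister is upright and centred in the ring in both views, at scene (232,150) above ring (232,172) and top (597,176) against ring (599,178). Next is the tare key at about (495,-9).

Request:
drive_tool --pt "0 0 -3.7 -2.7 0 0 0" --pt "0 0 -3.7 -2.7 0 0 0" --pt "0 0 -3.7 -2.7 0 0 0" --pt "0 0 -3.7 -2.7 0 0 0" --pt "0 0 -3.4 -2.6 0 0 0" --pt "0 3 0 0 0 0 0" --pt "0 3 0 0 0 0 0" --pt "0 0 0 0 0 0 0"

```text
clock: 10.02
tool_pos: [489.8, -20.0, 175.7]
eef_rot: [-0.415, 1.532, 0.412]
force: [-0.2, 0.4, 0.6]
opening: 0.0
```

```bash
python3 - <<'E'
from h import *
p,M=st()
a=robot.read_camera('wrist');b=robot.read_camera('scene')
print([robot.pinpoint(c,'tare_top')[:1] for c in('wrist','scene')])
s0=cv2.imread('pics/s1.png')[:,:,::-1].copy();t0=cv2.imread('pics/t1.png')[:,:,::-1].copy()
for c,im in(('scene',s0),('top',t0)):
    h=cv2.cvtColor(im,cv2.COLOR_RGB2HSV);m=((h[...,0]>100)&(h[...,0]<130)&(h[...,1]>130)&(h[...,2]>50)).astype(np.uint8)
    n,l,s,ce=cv2.connectedComponentsWithStats(m);q=proj(c,[495,-9,66]);i=min((i for i in range(1,n) if s[i,4]>20),key=lambda i:np.hypot(*(ce[i]-q)))
    print(c,ce[i],s[i],unproj(c,*ce[i],66))
print('to go cm',M.T@(np.array([494,-9,75])-p)/10)
o=np.hstack([cv2.resize(a,(400,300)),cv2.resize(b[110:200,240:360],(400,300))]);cv2.imwrite('pics/o5.png',o[:,:,::-1])
E
```

```text
t 10.03 tcp [489.8 -20.  175.7] F [-0.2  0.4  0.6]
tool x,y,z rows [[-0.001, -0.002, -1.0], [-0.503, 0.864, -0.001], [0.864, 0.503, -0.002]]
[[{'centre': [501.0, -10.1, 65.9], 'p': 0.59}], [{'centre': [492.8, -11.1, 67.8], 'p': 0.58}]]
scene [297.73103448 148.71724138] [291 143  14  13 145] [496.41361031  -8.3003414   66.        ]
top [312.96067416 288.98314607] [306 282  15  15 178] [494.29388442  -7.4791424   66.        ]
to go cm [10.06730592  0.74993886  0.9365059 ]
```

View pics/o5.png

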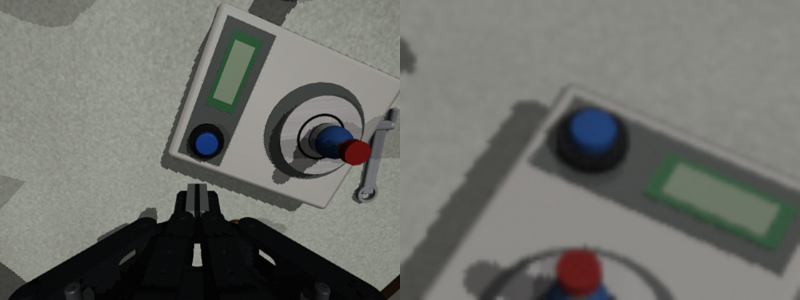

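Wrist view: key at (206,143) ahead of the fingertips, canister standing in the ring. I'll move over the key at (495,-8.5) and descend.

Request:
drive_tool --pt "0 3 0.7 1.0 0 0 0" --pt "0 3 0 0 0 0 0" --pt "0 2 0 0 0 0 0" --pt "0 1.5 0 0 0 0 0" --pt "0 0.3 0 0 0 0 0" --pt "0 0 0 0 0 0 0"

```text
clock: 10.98
tool_pos: [502.8, -9.4, 86.3]
eef_rot: [-0.424, 1.517, 0.407]
force: [0.2, 0.4, -1.1]
opening: 0.1
```

Request:
drive_tool --pt "0 0.3 0 0 0 0 0" --pt "0 0.2 0 0 0 0 0" --pt "0 0 0 0 0 0 0"

```text
clock: 11.35
tool_pos: [504.0, -9.8, 82.8]
eef_rot: [-0.424, 1.515, 0.405]
force: [-1.0, 0.5, -0.1]
opening: -0.0
```

Request:
drive_tool --pt "0 0.3 0.6 -0.7 0 0 0" --pt "0 0.3 0 0 0 0 0" --pt "0 0.3 0 0 0 0 0" --pt "0 0.2 0 0 0 0 0" --pt "0 0 0 0 0 0 0"

```text
clock: 11.98
tool_pos: [494.3, -8.1, 70.8]
eef_rot: [-0.424, 1.515, 0.405]
force: [0.5, -1.1, 0.6]
opening: -0.2
```

Request:
drive_tool --pt "0 0.2 0 0 0 0 0" --pt "0 0.2 0 0 0 0 0" --pt "0 0 0 0 0 0 0"

```text
clock: 12.35
tool_pos: [494.6, -8.2, 67.0]
eef_rot: [-0.424, 1.515, 0.405]
force: [-1.1, 0.2, 2.2]
opening: -0.1
```

Request:
drive_tool --pt "0 0.2 0 0 0 0 0" --pt "0 0 0 0 0 0 0"

```text
clock: 12.6
tool_pos: [494.7, -8.2, 65.1]
eef_rot: [-0.425, 1.514, 0.405]
force: [-1.7, 0.3, 3.9]
opening: 0.3
```

Request:
drive_tool --pt "0 0.15 0 0 0 0 0" --pt "0 0 0 0 0 0 0"

```text
clock: 12.85
tool_pos: [494.8, -8.2, 64.1]
eef_rot: [-0.425, 1.514, 0.405]
force: [-2.6, 0.3, 4.8]
opening: 0.1
```

Request:
drive_tool --pt "0 0.1 0 0 0 0 0" --pt "0 0 0 0 0 0 0"

```text
clock: 13.1
tool_pos: [494.8, -8.2, 64.2]
eef_rot: [-0.425, 1.514, 0.405]
force: [-2.8, -0.1, 5.2]
opening: -0.2
```

Request:
drive_tool --pt "0 0.3 0 0 0 0 0" --pt "0 0.3 0 0 0 0 0"

```text
clock: 13.35
tool_pos: [495.2, -8.3, 63.3]
eef_rot: [-0.426, 1.513, 0.405]
force: [-19.7, 4.5, 39.8]
opening: -0.2
```

```bash
python3 - <<'E'
from h import *
st();b=robot.read_camera('scene');w=robot.read_camera('wrist')
cv2.imwrite('pics/o6.png',np.hstack([cv2.resize(b[110:200,240:360],(400,300)),cv2.resize(w,(400,300))])[:,:,::-1])
E
```

```text
t 13.35 tcp [495.2  -8.3  63.3] F [-19.7   4.5  39.8]
tool x,y,z rows [[0.02, -0.009, -1.0], [-0.507, 0.862, -0.018], [0.862, 0.507, 0.013]]
```

View pics/o6.png

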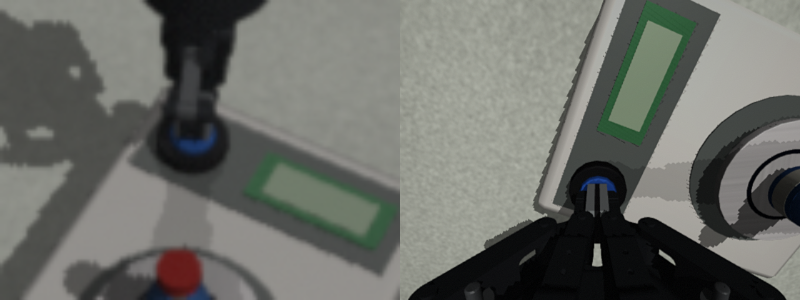

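The fingertip sits on the blue key. Force rose like a spring to about 4–5 N over 5 mm, then hit a hard stop, so the key is fully down. Now I'll release and back off.

Request:
drive_tool --pt "0 -0.6 0 0 0 0 0" --pt "0 -2 0 0 0 0 0" --pt "0 -4 0 0 0 0 0" --pt "0 -5 0 -2 0 0 0" --pt "0 -5 0 -3 0 0 0" --pt "0 0 0 -3 0 0 0" --pt "0 0 0 0 0 0 0" --pt "0 0 0 0 0 0 0"

```text
clock: 14.45
tool_pos: [421.6, -48.5, 232.6]
eef_rot: [-0.428, 1.512, 0.403]
force: [0.3, -0.6, 0.2]
opening: -0.2
```

```bash
python3 - <<'E'
from h import *
b=rel();a=robot.read_camera('scene');rels(a)
for n in('amber_bottle','ferrule_jar','spanner'):print(n,[np.round(x['centre'],0).tolist() for x in robot.pinpoint('top',n)[:1]])
f=lambda q,y,x:cv2.resize(q[y:y+120,x:x+140],(400,343),interpolation=cv2.INTER_CUBIC)
cv2.imwrite('pics/o7.png',np.hstack([f(a,130,225),f(b,185,225)])[:,:,::-1])
E
```

```text
t 14.45 tcp [421.6 -48.5 232.6] F [ 0.3 -0.6  0.2]
tool x,y,z rows [[0.021, -0.01, -1.0], [-0.507, 0.862, -0.02], [0.862, 0.507, 0.013]]
cap px [273.2 227.4] [267 221  13  13 132] cap [606.8  67.5 124. ] ring [606.   65.1  66. ] to go world [-0.8 -2.4] tool y,z mm [-1.6 -1.8]
[293.5 191.4] [288 186  12  13 124] cap [608.2  67.  124. ] ring [608.   66.2  66. ] to go [-0.2 -0.8] tool y,z [-0.6 -0.6]
amber_bottle [[625.0, -129.0, 1.0]]
ferrule_jar [[484.0, 207.0, 1.0]]
spanner [[735.0, 86.0, -1.0]]
```

View pics/o7.png

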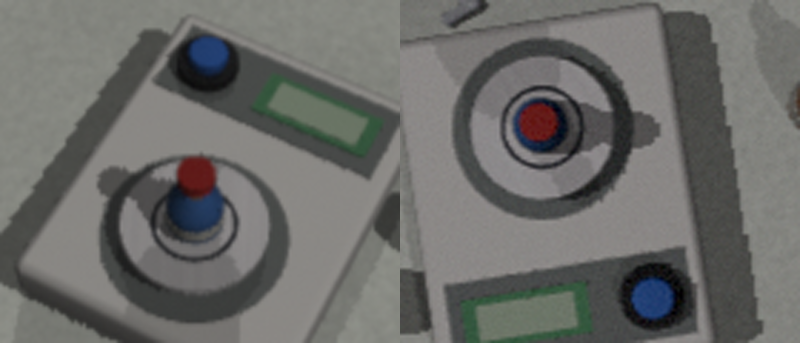

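The canister is upright and centred in the ring. The key is up again, the bystanders have not moved and the arm is clear.

```bash
python3 -c "
from rig import robot;print(robot.finish_job())"
```

```text
the job is handed in; nothing more can be done
None
```

I slid the canister about 22 mm into the ring with the shut fingertips low on its belly. It stayed upright the whole time and was never gripped. I then pressed the tare key all the way down, released it, and handed the job in at about 14.5 s.

- **Canister:** in the last pictures it stands within about 1 mm of the ring's centre by the scene camera and about 2.5 mm by the top camera. The two disagree slightly, but both are well inside the 7 mm to spare. I moved it with a few slow pushes rather than separate quick taps. The forces read while pushing were at the sensor's noise level, about 1 N, though readings come only at the end of each call.
- **Tare key:** the force rose like a spring to about 4–5 N over roughly 5 mm and then met a hard stop. To be sure it was fully down I pressed further. The last reading was about 40 N upward and 44 N in total at the fingertip. That is well under the 120 N wrist limit, but firmer than needed. Afterwards the key showed up again in the picture.
- **Surroundings:** the bottle, jar and spanner were found within about 5 mm of where they started, which is the networks' accuracy. The arm was clear and touching nothing when I handed in.

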